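# Lengthen a drilled bench rest by one hole

## Robot

A 6-joint arm with a two-finger parallel gripper is mounted at the origin on the work surface. World frame = base frame: x ahead of the robot, y to its left, z up, the work surface at z = 0. Lengths are in m, angles in degrees, forces in N, time in s.
With the tool pointing down it reaches from about 0.425 to 0.95 m from the base axis. Payload 3.5 kg.
Tool frame: the origin (TCP) lies on the centre line of the jaws, within the pads' length; the fingertips stand 22 mm ahead of it and the grasp point (between the pads) lies 3 mm ahead of it (tcp_to_tips is the z of the fingertips in the tool frame, in m); z points along the fingers, y is the line along which they close (so a half turn about z gives the same grasp; the last joint's range is limited). The gripper opens to 85 mm and grips with 20 to 120 N. Pads are 22 mm wide; open, the fingers measure 114 mm over their backs; the gripper's body (76 mm by 85 mm) begins 54 mm behind the grasp point. The pads swing forward as they close: fully open they stand 13 mm farther back than shut.
Start: joints at [-84.74, 16.404, 90.338, -0, 73.258, -8.594], TCP at [0.162, -0.655, 0.253] pointing down, gripper open.
Joint ranges: [-158.93, 158.93], [-51.34, 127.21], [12.03, 142.37], [-87.48, 267.48], [13.55, 161.25], [-162.69, 162.69]. Speed limits (degrees/s): [159.86, 159.86, 180, 180, 180, 180].

## Interface

Orientations are given as [roll, pitch, yaw] about the fixed x, y, z axes, in that order (R = Rz(yaw) Ry(pitch) Rx(roll)).
In Python, from workcell import get_state, read_camera, camera_params, hand_in, tcp_to_tips gives the robot as it stands.
- The arm moves only by the tool nudge_tcp, called after "Call:" as a command line: name --argument value ..., lists and objects as JSON in quotes. Schema: {"type":"object","properties":{"ticks":{"type":"array","items":{"type":"object","properties":{"finger_gap":{"type":"number"},"tx":{"type":"number"},"ty":{"type":"number"},"tz":{"type":"number"},"spin":{"type":"number"}},"additionalProperties":false,"required":["finger_gap"]},"minItems":1,"maxItems":8},"force":{"type":"number"},"only":{"type":"string"},"quiet":{"type":"boolean"},"lines":{"type":"string"}},"required":["ticks"],"additionalProperties":false}. ticks is a list of rows, 1 to 8 of them, each an object with the fields finger_gap (the finger opening in m), tx, ty, tz (the shift in fractions of the full range, 1 being 0.2 m), spin (a turn about the tool's z in normalised numbers (1 is 90 degrees)); a field left out counts as zero (the opening has to be given); each row shifts and turns the commanded pose from where the row before left it, along the tool's axes as they then stand; what a row does not reach is not made up. A row lasts 1/12 s, in which the tool goes at most 0.0417 m and 7.16 degrees, less where a joint would pass 70% of its speed; a pose out of reach is approached as far as the arm can. The fingers move at their own pace and stop on an object; force is the grip in N (left out, the last holds). Time passes only in rows, so rows that do not move let the fingers close. The tool returns the time, the measured TCP pose, the force, the opening and the grip force at its end. only (a regular expression) keeps the lines of the reply that match it, lines (a string "A,B") keeps lines A to B, and quiet returns only ok. Input that does not fit is refused with a message, and nothing moves.
- get_state(): the state, without advancing time (a new reading comes with each control period).
- read_camera(name): name is "scene" or "top" or "wrist"; returns the picture (384x512x3 uint8, red, green, blue); there is no depth.
- camera_params(name): a dict with "fx", "fy", "cx", "cy" (pixels), "rvec" (rotation vector, rad) and "tvec" (3), from world to camera coordinates, as OpenCV has them. Camera axes: x right, y down, z forward; pixel columns grow to the right and rows downward; lengths in m; the calibration is good to about 2 mm. A picture is of the moment at which its call begins: read the wrist's pose just before it. camera_params takes no time and is no camera call; for the wrist camera it gives the pose at the moment of the call.
- hand_in(): hands the job in; it is judged then, once.
The state is a dict: "clock": time; "joints": joint angles; "joint_velocities": joint speeds; "effort": joint torques, N m; "tool_pos": TCP position; "tool_rot": TCP orientation; "wrist_force": force on the tool from outside, world axes, zero at the start; "ft_torque": the same for the moment, N m; "grip_width": finger opening in m; "finger_force": force on a finger pad.
Only numpy, scipy, OpenCV 4.12 (cv2) and the standard library are available. Lean on these libraries where they do the work, as an engineer would, in place of code of your own. Each camera call takes 0.05 s, during which the arm holds its last target. There are 200 camera calls.

## Task

The bar-stock rest on the jeweller's bench has to be one hole longer: pull up the spring knob of the lock pin, slide the sleeve away from the fixed V-block, and let the pin drop fully home in the very next hole; the spacing is not marked, so look or feel for it. Leave the other things on the bench where they are. Finish while still gripping the knob with the pin held fully home: do not let go at the end.

Things in the scene. Friction and masses are not known exactly. Their poses are not given: they have to be found in the camera images.
- rail: Square steel rail fixed to the bench, 340 mm long (x -165 to +175), 32 mm wide, top face 48 mm above the bench; a row of holes 12 mm (along x) by 14 mm runs along its top. Origin on the bench under the hole the pin starts in; x runs along the rail away from the fixed V-block, so the sleeve must go towards +x; z up.
- start_hole (a point): Centre of the mouth of the hole the pin starts in, on the rail's top face, fixed. The next hole towards +x lies 40 to 60 mm from it, centre to centre (differs each time, not measured for you; just clear of the sleeve's end at the start); the one after is 35 mm beyond that. Another, on the wrong side, is 40 mm towards -x.
- fixed_v (a point): Top middle of the fixed wooden V-block that belongs to the rail, about 70 mm above the bench, 135 mm towards -x and 72 mm towards +y from the starting hole. It shows which end of the rail is which.
- sleeve (a joint): Travel of the sleeve along the rail's +x, m: 0 at the start; stops at -0.055 and +0.10. The aluminium sleeve (60 mm long, 56 wide, top at 58 mm) straddles the rail, carries lock pin and, on the +y side, a V-block arm reaching out 97 mm and up to 72 mm high. It cannot turn or lift. Slides with 3 N, or 5 N with the pin rubbing on the rail; 1.5 mm play either way when pinned.
- plunger (a joint): Lift of the lock pin, m: 0 home, 0.018 fully up. A spring pushes it down with 5 N (home) to 8 N (up). The round-nosed 9 mm pin reaches 10 mm into its hole: it reads 0.010 when resting on the rail between holes; lift it higher to slide. Rubbing along the rail it drops into the next hole by itself, if the knob is free to go down, and blocks the sleeve.
- knob (a point): Middle of the lock pin's knob: an upright black cylinder, 26 mm in diameter and 30 mm tall, its middle 101 mm above the bench when the pin is home (spans 86 to 116 mm). It moves with sleeve and pin. Under it a 12 mm neck and the pin's guide, 24 mm across, up to 72 mm high.
- bar: Loose round steel bar, 18 mm in diameter, 200 mm long, lying beside the rail on its -y side. Origin under its middle. To be left alone.
- goblet: Loose small metal cup, 48 mm wide, 50 mm high, on the rail's +y side. Origin at its underside. To be left alone.
- block: Loose dark wooden block 50 x 35 x 30 mm on the rail's +y side. Origin at its underside. To be left alone.
- hammer: Loose hammer lying on the left of the bench. To be left alone.
- driver: Loose screwdriver lying on the right of the bench. To be left alone.
- tin: Loose grey can, 60 mm wide, 90 mm high, right of the rail. To be left alone.
- jar: Loose glass jar, 54 mm wide, 70 mm high, left of the rail. To be left alone.

How it is judged (in metres and radians):
On the way, in this order (a step that is already met when the one before it is completed fails the run):
1. the pin is pulled clear of its first hole (value of joint plunger above 0.0095 m and value of joint sleeve below 0.012 m), for 0.05 s.
2. the sleeve is slid away from the fixed V-block (value of joint sleeve above 0.015 m), for 0.05 s.
3. the pin drops home in the next hole (value of joint plunger below 0.002 m and value of joint sleeve between 0.034 and 0.066 m), for 0.2 s.
At the end, for the whole second after the job is handed in: The pin is home (lift under 2 mm) in the first hole beyond the one it started in, on the side away from the fixed V-block (sleeve 34 to 66 mm from its start, which only that hole allows), the sleeve is still, and the fingers are still gripping the knob with more than 4 N through the last second (all of step 3 and velocity of joint sleeve between -0.01 and 0.01 m/s and contact force between the fingers and plunger above 4 N); the arm keeps its last pose, push and grip.
It fails at once if a loose thing on the bench is moved by more than 20 mm (distance of any of bar, goblet, block, hammer, driver, tin, jar from where it was at the start of the episode above 0.02 m).
It also fails if it takes over 43 s, if anything falls off the work surface, if the arm or the gripper's body presses on something with over 40 N, if the wrist force passes 120 N, or if a joint passes its speed limit or range.

## Working session

There is one attempt and no reset: what is moved stays moved. The work goes in short steps, Python scripts to look and compute and a tool call to move; the robot and the scene stay as the last step left them, time stands still between calls to the robot, and variables do not carry over. Pictures are saved under pics/ and viewed, at most 10 in all, crops included, and the job is handed in when it is done.

```bash
mkdir -p pics; python3 - <<'E'
from workcell import *
import cv2
for n in("top","scene"):
    cv2.imwrite(f"pics/{n}0.png",read_camera(n)[:,:,::-1])
    print(n,camera_params(n))
print(get_state())
E
```

```text
top {'fx': 382.76003501042595, 'fy': 382.76003501042595, 'cx': 253.98175446905668, 'cy': 194.56246734680374, 'rvec': array([ 2.1563664 , -2.17850499,  0.07083277]), 'tvec': array([-0.02299743,  0.51708743,  1.20235227])}
scene {'fx': 450.6335160954978, 'fy': 450.6335160954978, 'cx': 253.24395950604068, 'cy': 188.6071314950182, 'rvec': array([ 1.99594799,  1.77669161, -0.50815485]), 'tvec': array([-0.02604989, -0.39382564,  1.60601069])}
{'clock': 0.1, 'joints': array([-8.47390326e+01,  1.64511055e+01,  9.04153075e+01, -2.56857919e-04,
        7.32581027e+01, -8.59502363e+00]), 'joint_velocities': array([-0.05052813, -0.02191727, -0.28416403,  0.03301826, -0.10717617,
       -0.01774022]), 'effort': array([ 5.49028409e-04, -4.07297766e+01, -2.93696612e+01, -1.79453082e-04,
        3.43712010e-03,  1.30405024e-05]), 'tool_pos': array([ 0.16161973, -0.65479777,  0.25204516]), 'tool_rot': array([-1.79876846e+02, -1.83657388e-02,  1.38560455e+01]), 'wrist_force': array([-0.09589875,  0.14913611, -0.65527037]), 'ft_torque': array([ 0.01079046, -0.01601775, -0.00601318]), 'finger_force': 0.0, 'grip_width': 0.08560747842579362}
```

View pics/top0.png

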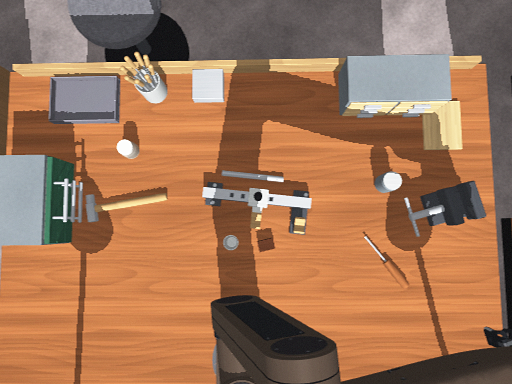

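View pics/scene0.png

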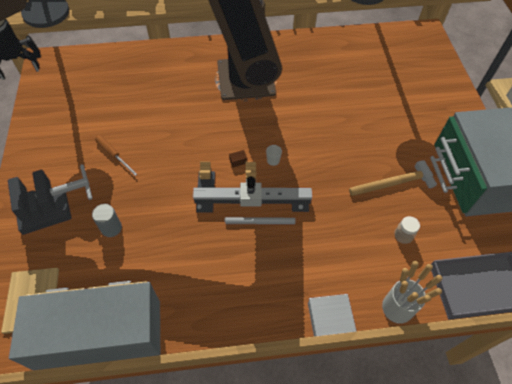

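Top view: rail runs from (203,190) to (312,203), with the black knob at (258,196). The fixed V-block at (300,225) is on the right, so rail +x points image-left. Next I'll measure the knob, the rail and the holes.

```bash
cat > h.py <<'E'
import numpy as np, cv2
from workcell import *
def cam(n):
    c=camera_params(n);K=np.array([[c['fx'],0,c['cx']],[0,c['fy'],c['cy']],[0,0,1.]])
    return K,cv2.Rodrigues(c['rvec'])[0],np.array(c['tvec'])
def ray(C,u,v,z):
    K,R,t=C;o=-R.T@t;d=R.T@np.linalg.inv(K)@[u,v,1.];return o+d*(z-o[2])/d[2]
def proj(C,p):
    K,R,t=C;q=K@(R@np.asarray(p)+t);return q[:2]/q[2]
E
python3 - <<'E'
from h import *
for n,(x0,y0,x1,y1) in dict(top=(195,165,320,250),scene=(185,140,320,240)).items():
    im=cv2.imread(f"pics/{n}0.png");c=im[y0:y1,x0:x1]
    cv2.imwrite(f"pics/{n}_crop.png",cv2.resize(c,None,fx=5.9,fy=5.9,interpolation=cv2.INTER_CUBIC))
C=cam("top");im=cv2.imread("pics/top0.png")
m=(im.max(2)<45).astype(np.uint8);n,l,s,ce=cv2.connectedComponentsWithStats(m)
for i in range(1,n):
    if 195<ce[i][0]<320 and 165<ce[i][1]<250 and s[i][4]>8: print("dark",s[i],ce[i],ray(C,*ce[i],.116))
g=im.astype(int)
m=((g.min(2)>110)&(g.max(2)-g.min(2)<40)).astype(np.uint8);m[:165]=0;m[250:]=0;m[:,:195]=0;m[:,320:]=0
n,l,s,ce=cv2.connectedComponentsWithStats(m);i=1+s[1:,4].argmax();print(s[i],ce[i])
ys,xs=np.where(l==i);r=cv2.minAreaRect(np.c_[xs,ys].astype(np.float32));b=cv2.boxPoints(r);print(r)
for p in b: print(p,ray(C,*p,.048))
K,R,t=C;print("campos",-R.T@t)
E
```

```text
dark [254 192   8   9  49] [257.65306122 195.81632653] [ 0.50487018 -0.04099178  0.116     ]
[ 202  187  110   26 1256] [257.71098726 197.96974522]
((256.2213134765625, 200.06558227539062), (108.91449737548828, 23.991971969604492), 5.19442892074585)
[200.90164 207.08197] [0.47708734 0.13777548 0.048     ]
[203.07376 183.18854] [0.5522924  0.13111623 0.048     ]
[311.541  193.0492] [ 0.51732024 -0.20855832  0.048     ]
[309.36887 216.94263] [ 0.44291226 -0.20018145  0.048     ]
campos [ 0.41146491 -0.0531058   1.24154568]
```

View pics/top_crop.png

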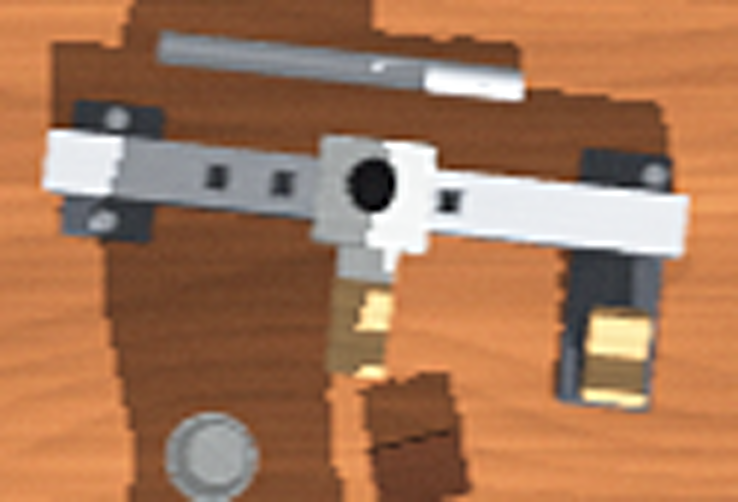

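Crop: the two +x holes are at crop px (283,183) and (217,178), the -x hole is at (449,201), and the knob is at (372,185). The rail's end mid-points are at about (46,160) and (686,225).

```bash
python3 - <<'E'
from h import *
C=cam("top")
f=lambda u,v,z=.048: ray(C,195+(u+.5)/5.9-.5,165+(v+.5)/5.9-.5,z)[:2]
a,b,c=f(217,178),f(283,183),f(449,201)
e1,e2=f(46,160),f(686,225)
ax=e1-e2;L=np.linalg.norm(ax);ax/=L
print("len",L,"axis deg",np.degrees(np.arctan2(ax[1],ax[0])))
# refine holes by darkness centroid
im=cv2.imread("pics/top0.png").astype(float).max(2)
H=[]
for (u,v) in ((217,178),(283,183),(449,201)):
    x,y=round(195+u/5.9),round(165+v/5.9);w=im[y-4:y+5,x-4:x+5];w=np.clip(np.median(w)*.8-w,0,None)
    w[:2]=0;w[-2:]=0
    Y,X=np.mgrid[y-4:y+5,x-4:x+5];p=((w*X).sum()/w.sum(),(w*Y).sum()/w.sum());H.append(ray(C,*p,.048)[:2]);print(p,H[-1])
print("gaps",np.linalg.norm(H[0]-H[1]),np.linalg.norm(H[1]-H[2]))
s=H[2]+.04*ax;print("start",s,"knob",f(372,185,.116), "end-based",e2+.165*ax)
K,R,t=cam("top")
sc=cam("scene");k=f(372,185,.116);print("knob top in scene",proj(sc,[*k,.116]))
im=cv2.imread("pics/scene0.png");m=(im.max(2)<45).astype(np.uint8);n,l,S,ce=cv2.connectedComponentsWithStats(m)
for i in range(1,n):
    if 235<ce[i][0]<265 and 165<ce[i][1]<210: print(S[i],ce[i])
st=get_state();print(st['tool_rot'],st['tool_pos'],tcp_to_tips)
E
```

```text
len 0.3411563151653839 axis deg 83.55488229516351
(np.float64(231.35812672176309), np.float64(194.60743801652893)) [0.51522657 0.04211779]
(np.float64(242.44441446303296), np.float64(195.60928224500813)) [0.51169055 0.00736186]
(np.float64(270.62180974477957), np.float64(198.66808455787572)) [ 0.50112412 -0.08069181]
gaps 0.034935338448688985 0.08868539101059696
start [ 0.50561418 -0.04094461] knob [ 0.5045026  -0.04093651] end-based [ 0.50562398 -0.04180289]
knob top in scene [250.72082664 178.45560357]
[247 177   8  12  76] [250.73684211 182.30263158]
[249 190   5   3  10] [251.  191.3]
[-1.79876846e+02 -1.83657388e-02  1.38560455e+01] [ 0.16161973 -0.65479777  0.25204516] 0.022
```

The numbers agree: rail length 341 mm (340 given), hole gap 34.9 mm (35 given), and the knob sits over the start hole at (0.505,-0.041). The rail axis is at 83.6° and the next hole is about 48.7 mm away. I'll grip along the rail with yaw -6.4°.

Units first: shifts go in shares of 0.2 m and turns go in shares of 90 degrees. So -0.039 m is -0.195, 0.03 m is 0.15, 6.8 degrees is 0.0756.

Call:
nudge_tcp --ticks '[{"finger_gap": 0.085, "tx": 0.15, "spin": 0.0756}, {"finger_gap": 0.085, "tx": 0.15, "spin": 0.0756}, {"finger_gap": 0.085, "tx": 0.15, "spin": 0.0744}, {"finger_gap": 0.085, "tx": 0.06, "ty": -0.195}, {"finger_gap": 0.085, "tx": 0.06, "ty": -0.195}, {"finger_gap": 0.085, "tx": 0.06, "ty": -0.195}, {"finger_gap": 0.085, "tx": 0.06, "ty": -0.195}, {"finger_gap": 0.085, "tx": 0.06, "ty": -0.195}]' --force 40

```text
clock: 0.77
tool_pos: [0.3324, -0.4552, 0.2525]
tool_rot: [-179.9, 0.0, -6.5]
wrist_force: [1.1, 0.1, 2.0]
grip_width: 0.0847
finger_force: 0.0
```

Converted, -0.039 m is -0.195, 0.012 m is 0.06.

Call:
nudge_tcp --ticks '[{"finger_gap": 0.085, "tx": 0.06, "ty": -0.195}, {"finger_gap": 0.085, "tx": 0.06, "ty": -0.195}, {"finger_gap": 0.085, "tx": 0.06, "ty": -0.195}, {"finger_gap": 0.085, "tx": 0.06, "ty": -0.195}, {"finger_gap": 0.085, "tx": 0.06, "ty": -0.195}, {"finger_gap": 0.085, "tx": 0.06, "ty": -0.195}, {"finger_gap": 0.085, "tx": 0.06, "ty": -0.195}, {"finger_gap": 0.085}]'

```text
clock: 1.43
tool_pos: [0.4476, -0.1896, 0.2528]
tool_rot: [-179.8, -0.0, -6.0]
wrist_force: [-0.4, -0.8, 0.1]
grip_width: 0.085
finger_force: 0.0
```

Converted, -0.0385 m is -0.1925, 0.0104 m is 0.052.

Call:
nudge_tcp --ticks '[{"finger_gap": 0.085, "tx": 0.052, "ty": -0.1925}, {"finger_gap": 0.085, "tx": 0.052, "ty": -0.1925}, {"finger_gap": 0.085, "tx": 0.052, "ty": -0.1925}, {"finger_gap": 0.085, "tx": 0.052, "ty": -0.1925}, {"finger_gap": 0.085}, {"finger_gap": 0.085}]'

```text
clock: 1.93
tool_pos: [0.5049, -0.0455, 0.2528]
tool_rot: [180.0, 0.1, -6.2]
wrist_force: [-1.4, -0.4, 0.3]
grip_width: 0.0851
finger_force: 0.0
```

```bash
python3 - <<'E'
from h import *
s=get_state();C=cam("wrist");im=read_camera("wrist")[:,:,::-1];cv2.imwrite("pics/w1.png",im)
print(s['tool_pos'],s['tool_rot'],s['clock'],"expect knob top",proj(C,[.5047,-.041,.116]),"start",proj(C,[.5053,-.041,.048]),"next",proj(C,[.5117,.0074,.048]))
E
```

```text
[ 0.50490042 -0.0454925   0.25281719] [ 1.79992171e+02  6.02893077e-02 -6.20931897e+00] 1.9333 expect knob top [249.77126256 185.73387775] start [250.62964507 168.72440672] next [207.25062374 167.76540112]
```

View pics/w1.png

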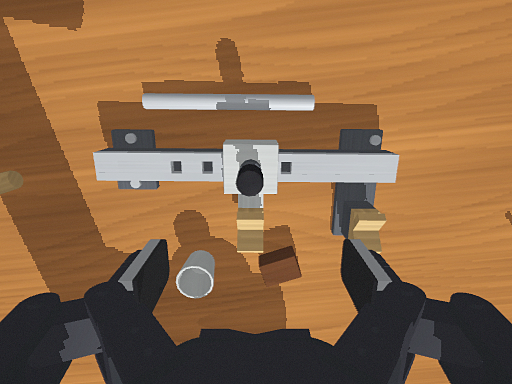

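The wrist view agrees: next hole at (207,168) against (207,168) predicted, and knob top near (249,185) against (250,186). Now I'll descend and grip.

Converted, 0.04 m is 0.2, 0.03 m is 0.15.

Call:
nudge_tcp --ticks '[{"finger_gap": 0.085, "ty": -0.0225, "tz": 0.15}, {"finger_gap": 0.085, "tz": 0.2}, {"finger_gap": 0.085, "tz": 0.2}, {"finger_gap": 0.085, "tz": 0.125}, {"finger_gap": 0.085, "tz": 0.065}, {"finger_gap": 0.085}, {"finger_gap": 0.085}]'

```text
clock: 2.57
tool_pos: [0.5046, -0.0439, 0.1047]
tool_rot: [-180.0, 0.1, -6.6]
wrist_force: [0.9, -0.9, 0.0]
grip_width: 0.0848
finger_force: 0.0
```

Call:
nudge_tcp --ticks '[{"finger_gap": 0.02}, {"finger_gap": 0.02}, {"finger_gap": 0.02}, {"finger_gap": 0.02}, {"finger_gap": 0.02}, {"finger_gap": 0.02}, {"finger_gap": 0.02}, {"finger_gap": 0.02}]' --force 40

```text
clock: 3.23
tool_pos: [0.506, -0.0425, 0.1065]
tool_rot: [-180.0, -0.1, -6.4]
wrist_force: [-1.5, 1.0, 6.3]
grip_width: 0.025
finger_force: 39.2
```

Gripped (25 mm wide, 39 N). Now lift.

Converted, -0.005 m is -0.025, -0.004 m is -0.02.

Call:
nudge_tcp --ticks '[{"finger_gap": 0.02}, {"finger_gap": 0.02, "tz": -0.025}, {"finger_gap": 0.02, "tz": -0.025}, {"finger_gap": 0.02, "tz": -0.02}, {"finger_gap": 0.02}, {"finger_gap": 0.02}, {"finger_gap": 0.02}]' --force 60

```text
clock: 3.82
tool_pos: [0.5058, -0.0424, 0.1185]
tool_rot: [-180.0, -0.1, -6.5]
wrist_force: [4.8, 0.8, -6.9]
grip_width: 0.0247
finger_force: 59.2
```

```bash
python3 - <<'E'
from h import *
C=cam("wrist");s=get_state();cv2.imwrite("pics/w2.png",read_camera("wrist")[:,:,::-1]);print(s['tool_pos'],s['wrist_force'])
E
```

```text
[ 0.50575322 -0.04243556  0.11849019] [ 4.79643389  0.7845669  -6.94689743]
```

View pics/w2.png

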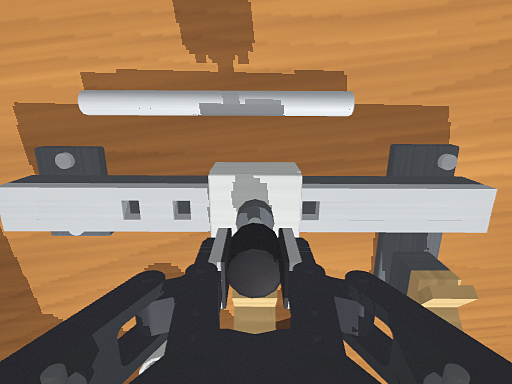

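Force z is -6.9 N, which fits about 11.5 mm of lift, and the sleeve hasn't moved. I'll lift 3 mm more, then slide about 40 mm along -y of the tool.

Converted, -0.003 m is -0.015.

Call:
nudge_tcp --ticks '[{"finger_gap": 0.02, "tz": -0.015}, {"finger_gap": 0.02}, {"finger_gap": 0.02}]'

```text
clock: 4.12
tool_pos: [0.5057, -0.0424, 0.1214]
tool_rot: [-180.0, -0.1, -6.5]
wrist_force: [5.4, 0.9, -8.0]
grip_width: 0.0244
finger_force: 59.2
```

Call:
nudge_tcp --ticks '[{"finger_gap": 0.02, "ty": -0.03}, {"finger_gap": 0.02, "ty": -0.05}, {"finger_gap": 0.02, "ty": -0.05}, {"finger_gap": 0.02, "ty": -0.05}, {"finger_gap": 0.02, "ty": -0.02}, {"finger_gap": 0.02}, {"finger_gap": 0.02}]'

```text
clock: 4.7
tool_pos: [0.5104, -0.0026, 0.1213]
tool_rot: [-180.0, -0.1, -6.4]
wrist_force: [6.5, 1.7, -8.1]
grip_width: 0.0243
finger_force: 59.5
```

```bash
python3 - <<'E'
from h import *
C=cam("wrist");s=get_state();cv2.imwrite("pics/w3.png",read_camera("wrist")[:,:,::-1]);print(s['tool_pos'],s['wrist_force'])
for p in ([.5117,.0074,.048],[.5152,.0421,.048]):print(proj(C,p))
E
```

```text
[ 0.51035499 -0.00255112  0.12133244] [ 6.52998774  1.7181592  -8.08215598]
[240.46861443 209.65308243]
[190.65542917 210.22846281]
```

View pics/w3.png

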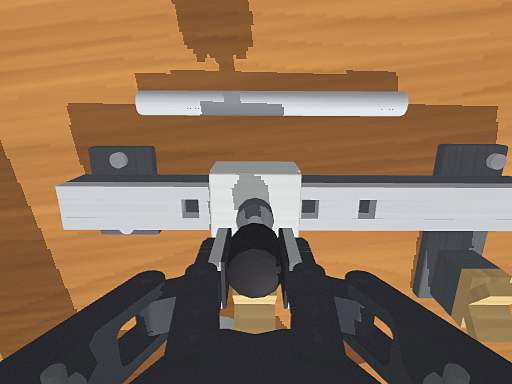

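The sleeve has slid 40 mm. The holes at (190,208), (310,208) and (367,208) give a spacing of 48.8 mm again. I'll go the remaining 8.7 mm and lower.

Converted, -0.0045 m is -0.0225, -0.0042 m is -0.021.

Call:
nudge_tcp --ticks '[{"finger_gap": 0.02, "ty": -0.0225}, {"finger_gap": 0.02, "ty": -0.021}, {"finger_gap": 0.02}, {"finger_gap": 0.02, "tz": 0.02}, {"finger_gap": 0.02, "tz": 0.015}, {"finger_gap": 0.02}, {"finger_gap": 0.02}]'

```text
clock: 5.33
tool_pos: [0.5113, 0.0056, 0.1144]
tool_rot: [180.0, -0.1, -6.5]
wrist_force: [5.5, 0.6, -6.4]
grip_width: 0.0244
finger_force: 59.7
```

Call:
nudge_tcp --ticks '[{"finger_gap": 0.02, "tz": 0.015}, {"finger_gap": 0.02}, {"finger_gap": 0.02}]'

```text
clock: 5.58
tool_pos: [0.5113, 0.0057, 0.1114]
tool_rot: [-180.0, -0.1, -6.5]
wrist_force: [8.4, -0.1, -8.7]
grip_width: 0.0241
finger_force: 59.6
```

No upward push well below the resting height, so the pin is entering the hole. I'll continue down and ease the x side load.

Converted, 0.002 m is 0.01, 0.001 m is 0.005.

Call:
nudge_tcp --ticks '[{"finger_gap": 0.02, "tx": 0.005, "tz": 0.01}, {"finger_gap": 0.02, "tz": 0.01}, {"finger_gap": 0.02}, {"finger_gap": 0.02}]'

```text
clock: 5.92
tool_pos: [0.5114, 0.0059, 0.1074]
tool_rot: [-180.0, 0.0, -6.5]
wrist_force: [5.3, 1.7, -8.6]
grip_width: 0.0246
finger_force: 59.7
```

Call:
nudge_tcp --ticks '[{"finger_gap": 0.02, "tz": 0.01}, {"finger_gap": 0.02}, {"finger_gap": 0.02}]'

```text
clock: 6.17
tool_pos: [0.5116, 0.0059, 0.1066]
tool_rot: [-180.0, 0.1, -6.5]
wrist_force: [0.8, 2.4, -0.8]
grip_width: 0.0246
finger_force: 60.7
```

The tool stopped at z 0.1066, the same as the home grip height (0.1065), and the spring pull is gone. I'll press lightly and check.

Converted, 0.001 m is 0.005.

Call:
nudge_tcp --ticks '[{"finger_gap": 0.02, "tz": 0.005}, {"finger_gap": 0.02, "tz": 0.005}, {"finger_gap": 0.02}, {"finger_gap": 0.02}, {"finger_gap": 0.02}, {"finger_gap": 0.02}]'

```text
clock: 6.67
tool_pos: [0.5118, 0.0059, 0.1065]
tool_rot: [-180.0, 0.1, -6.4]
wrist_force: [-5.1, 3.2, 10.6]
grip_width: 0.0242
finger_force: 61.6
```

```bash
python3 - <<'E'
from h import *
s=get_state();im=read_camera("wrist")[:,:,::-1];cv2.imwrite("pics/w4.png",im);print(s['tool_pos'],s['wrist_force'])
cv2.imwrite("pics/s4.png",cv2.resize(read_camera("scene")[150:230,185:320,::-1],None,fx=5.9,fy=5.9,interpolation=cv2.INTER_CUBIC))
E
```

```text
[0.5117638  0.00586737 0.10654377] [-5.10702016  3.22352653 10.62629925]
```

View pics/w4.png

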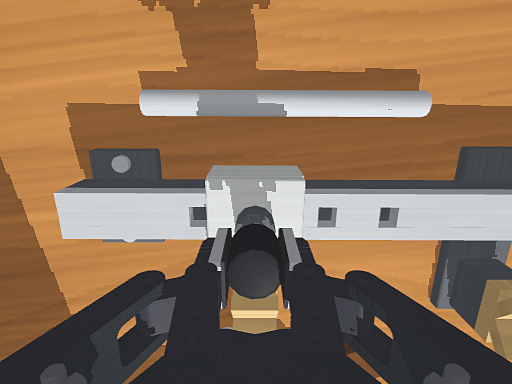

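The wrist view shows two open holes to the right of the sleeve, (327,214) and (388,214), and one half-covered at (198,215). That is 35 mm beyond the pin, so the pin is in the very next hole. It sits at the home height against a hard stop (10.6 N push) with 61 N grip.

```bash
python3 -c "
from workcell import *
print(hand_in())"
```

```text
the job is handed in; nothing more can be done
None
```

The job is handed in: the sleeve moved about 48.5 mm, and by height and feel the pin is fully home in the next hole, with the knob still held at about 61 N; hand-in gave no verdict.

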